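Raise the slide carriage up the scanner's ladder rack, rung by rung

TASK

Load the slide scanner: raise the slide carriage up its sloping ladder rack until its red pawl hangs on the second rung it passes, with the blue grip just reaching in under the scanner's overhanging head. Neither grip serves the whole way (the orange one starts beneath the parking cover, the blue one ends at the head, where a gripper no longer fits): raise it by the blue grip until the pawl has dropped over the first rung, lower it gently until the pawl rests on that rung and let go completely, then take the orange grip, raise it past the next rung, lower it gently to rest there and let go. Never let the carriage drop, do not touch the glass slides, and leave the other things on the bench where they are.

Things in the scene. Friction and masses are not known exactly. Their poses are not given: they have to be found in the camera images.
- stand: Fixed loader: aluminium rails (108 mm wide overall) with steel rungs between, sloping up at 30 deg into a white slide scanner (body from y = 420 to 620 mm, 240 mm wide, 360 mm high). Origin on the bench under the foot of the rails, on their centre line; y axis level along the rails, up the slope; x across them; z up. Its place and yaw (within 0.25 rad) vary.
- head_edge (a point): Middle of the lower front edge of the scanner's overhanging white head: 325 mm along the stand's y, 315 mm above the bench. From here on towards the scanner the head, 45 mm thick and 240 mm wide, covers the rails.
- cover_edge (a point): Middle of the upper edge of the white parking cover (roof and cheeks 124 mm wide) that hides the foot of the rails: about 60 mm along the stand's y, 167 mm above the bench. The cover slopes down from here away from the scanner.
- carriage (a joint): Travel of the carriage in m, up the slope along the stand's (0, cos 30, sin 30): 0 parked (start), end stop 0.205. A black plate 70 x 190 mm between the rails, with two grips. It runs down by itself (2 to 3 N) unless held or caught. The pawl drops behind rung one just past 0.091 and rests on it at 0.090; rung two: 0.181 and 0.180. Raising 5 to 10 mm beyond the rest is enough.
- pawl (a joint): Red gravity pawl trailing from the carriage's lower end, angle in rad: 0 hanging down (it can catch), about 0.3 while a rung lifts it. It works by itself and needs no touching.
- upper_grip (a point): Grip point of the blue grip at the carriage's upper end: an upright block fixed to the plate, 20 mm across (stand's x), 34 mm along (stand's y), standing straight up 50 mm above the plate. This point is on its centre line, 15 mm below its top. Pinch it across from straight above. When parked it is at y = 160, z = 188 mm in stand axes.
- lower_grip (a point): Grip point of the orange grip at the carriage's lower end: the same block, the point again on its centre line 15 mm below its top. When parked it is under the parking cover at y = 39, z = 118 mm in stand axes; once the carriage rests on the first rung it stands free.
- slides: The two glass slides lying side by side on the carriage plate, together 56 x 76 x 3 mm; origin under their centre, midway between the grips. Not to be touched.
- slide_box: Bystander: closed blue slide box lying flat, 90 x 170 x 34 mm, origin under its centre.
- petri_stack: Bystander: stack of three pale dishes, 94 mm across, 43 mm high, origin under its centre.
- tube_rack: Bystander: white rack of capped tubes, 75 x 200 x 94 mm, origin under its centre.
- beaker: Bystander: glass beaker, 72 mm across, 90 mm high, origin under its centre.
- reagent: Bystander: amber bottle with blue cap, 72 mm across, 160 mm high, origin under its centre.
- sharps_tub: Bystander: red tub with white lid, 132 mm across, 124 mm high, origin under its centre.

How it is judged:
On the way:
1. the carriage rests by its pawl on the first rung with the gripper clear of everything (value of joint carriage between 0.085 and 0.096 m and value of joint pawl below 0.1 rad and contact force between the fingers and anything else below 0.1 N), for 0.2 s.
At the end, for the whole second after the job is handed in: The carriage rests by its pawl on the second rung (travel 0.175 to 0.186 m, pawl within 0.1 rad of hanging down), at rest and let go (value of joint carriage between 0.175 and 0.186 m and value of joint pawl below 0.1 rad and velocity of joint carriage between -0.01 and 0.01 m/s and contact force between the fingers and anything else below 0.1 N); the robot touches nothing.
It fails at once if the carriage is dropped (it runs down the slope faster than 0.25 m/s) (velocity of joint carriage below -0.25 m/s).
It fails at once if the glass slides are touched by the robot (contact force between any of the fingers, the arm and slides above 0.5 N).
It fails at once if a bystander is shifted by more than 30 mm (distance of any of slide_box, petri_stack, tube_rack, beaker, reagent, sharps_tub from where it was at the start of the episode above 0.03 m).
It also fails if it takes over 53 s, if anything falls off the work surface, if the arm or the gripper's body presses on something with over 40 N, if the wrist force passes 120 N, or if a joint passes its speed limit or range.

ROBOT

A 6-joint arm with a two-finger parallel gripper is mounted at the origin on the work surface. World frame = base frame: x ahead of the robot, y to its left, z up, the work surface at z = 0. Lengths are in m, angles in rad, forces in N, time in s.
With the tool pointing down it reaches from about 0.35 to 1 m from the base axis. Payload 7.1 kg.
Tool frame: the origin (TCP) lies between the finger pads; the fingertips stand 22 mm ahead of it and the grasp point (between the pads) lies 3 mm ahead of it (bot.nose_length is the distance from the TCP to the fingertips, in m); z points along the fingers, y is the direction in which the jaws open and shut (so a half turn about z gives the same grasp; the last joint's range is limited). The gripper opens to 85 mm and grips with 20 to 120 N. Pads are 22 mm wide; open, the fingers measure 114 mm over their backs; the gripper's body (76 mm by 85 mm) begins 54 mm behind the grasp point. The pads swing forward as they close: fully open they stand 13 mm farther back than shut.
Start: joints at [1.139, 0.423, 1.63, -0, 1.089, -0.019], TCP at [0.251, 0.572, 0.253] pointing down, gripper open.
Joint ranges: [-3, 3], [-0.9, 2.11], [0.09, 2.58], [-1.31, 4.45], [0.11, 2.69], [-2.54, 2.54]. Speed limits (rad/s): [2.39, 2.39, 3.01, 3.14, 3.14, 3.14].

INTERFACE

Orientations are given as a unit quaternion [x, y, z, w].
In Python, from rig import bot gives the robot as it stands. The module is installed in compiled form; this text tells all that it offers.
- The arm moves only by the tool apply_moves, never from a script. Its argument "commands" is a list of rows, each a list of 7 numbers: the closure, from 0 (fully open) to 1 (shut), then the shift along the world's x, y, z in m, then the turn, a rotation vector about the world's x, y, z in rad. A call has 1 to 12 rows; each row is the pose to reach, as a shift and turn from the pose commanded when the call began; what a row does not reach only later rows make up. A row lasts 1/8 s, in which the tool goes at most 62.5 mm and 10.7 degrees, less where a joint would pass 70% of its speed; a pose out of reach is approached as far as the arm can. A call with a gripper value outside its range is refused whole. The fingers move at their own pace and stop on an object; the grip force is fixed at half the most. Time passes only in rows, so rows that repeat a pose let the fingers close. It gives the time, the measured TCP pose, the force and the opening at its end, in the units of the state.
- bot.sense(): the state, without advancing time (a new reading comes with each control period).
- bot.read_camera(name): name is "scene" or "top" or "wrist"; returns the picture (384x512x3 uint8, red, green, blue); there is no depth.
- bot.camera_info(name): a dict with "fx", "fy", "cx", "cy" (pixels), "R" (3x3) and "t" (3): a world point X has camera coordinates R X + t; the wrist camera has in their place "mount" (4x4, takes a point from camera to tool coordinates, whose origin is the TCP and whose axes are the flange's). Camera axes: x right, y down, z forward; pixel columns grow to the right and rows downward; lengths in m; the calibration is good to about 2 mm. A picture is of the moment at which its call begins: read the wrist's pose just before it. camera_info takes no time and is no camera call.
- bot.hand_in(): hands the job in, once; it reports no verdict.
Trained networks look in the newest picture that a camera, given by its name, has taken for a name from the list of things; names that differ only in an ending like _2 or _b are one class to them, and where a whole thing is asked for, a point or a joint stands for the part that bears it (a point fixed in the world has none). Each returns a list of dicts, best first, with "confidence" (0 to 1); they miss things now and then, are a little off and sometimes report something else, mostly with a low value. They report only what shows in the picture. A call takes as long as a camera call.
- bot.boxes_of(camera, target): "location" ([x, y, z] in m, in world coordinates, good to about 4 mm: the middle of the surface that is visible of it).
- bot.trace(camera, target): "pixels" (384x512 bool, what is visible of it).
- bot.tip_of(camera, target): "location" ([x, y, z] in m, in world coordinates, good to about 4 mm: a listed point, or the origin of a listed thing).
The state is a dict: "clock": time; "joint_pos": joint angles; "joint_velocities": joint speeds; "tau": joint torques, N m; "tool_pos": TCP position; "ee_rot": TCP orientation; "force": force on the tool from outside, world axes, zero at the start; "torque": the same for the moment, N m; "gripper_width": finger opening in m.
Only numpy, scipy, OpenCV 4.12 (cv2) and the standard library are available. Lean on these libraries where they do the work, as an engineer would, in place of code of your own. Each camera call takes 0.05 s, during which the arm holds its last target.

## Working session

There is one attempt and no reset: what is moved stays moved. The work goes in short steps, Python scripts to look and compute and a tool call to move; the robot and the scene stay as the last step left them, time stands still between calls to the robot, and variables do not carry over. Pictures are saved under pics/ and viewed, and the job is handed in when it is done.

Besides the shell and the picture viewer there is one more tool, called after ">>>" in YAML: its name, and indented under it one key for each argument. apply_moves: Moves the arm, as the interface text tells. Its arguments: {"type":"object","properties":{"commands":{"type":"array","items":{"type":"array","items":{"type":"number"}}}},"required":["commands"]}

```bash
mkdir -p pics
python3 - <<'E'
from rig import bot
import cv2
print(bot.sense())
for c in ["scene","top"]:
    im=bot.read_camera(c); cv2.imwrite(f"pics/{c}0.png",im[:,:,::-1])
    i=bot.camera_info(c); print(c,i)
    for t in ["upper_grip","head_edge","cover_edge","lower_grip","stand"]:
        print(c,t,[(r['confidence'],r['location']) for r in bot.tip_of(c,t)][:2])
print(bot.sense()['clock'], bot.nose_length)
E
```

```text
{'clock': 0.0, 'joint_pos': array([ 1.13902206e+00,  4.23866064e-01,  1.63072031e+00, -9.07024585e-06,
        1.08863252e+00, -1.90087719e-02]), 'joint_velocities': array([-0.0002609 ,  0.00042182,  0.00055929,  0.00056578,  0.00110852,
       -0.00088934]), 'tau': array([ 7.04604772e-04, -5.57392359e+01, -2.81743705e+01,  1.91027611e-04,
        7.24365513e-03,  9.56008478e-06]), 'tool_pos': array([0.25047236, 0.57202562, 0.25251803]), 'ee_rot': array([ 2.04918629e-01,  9.78778675e-01, -7.93450821e-04, -1.77807701e-04]), 'force': array([-0.70971689, -0.04436737, -0.27922964]), 'torque': array([-0.02323758, -0.00098175, -0.02274398]), 'gripper_width': 0.08548762858965957}
scene {'fx': 479.8700271317472, 'fy': 479.8700271317472, 'cx': 255.35347714499306, 'cy': 199.85256757904125, 'R': array([[ 0.63030149,  0.77629488,  0.00928908],
       [ 0.61775574, -0.49425926, -0.6116254 ],
       [-0.47021046,  0.39124678, -0.79109297]]), 't': array([-0.25895084, -0.29042986,  1.88115976])}
scene upper_grip [(0.93, [0.5075, -0.0621, 0.1903])]
scene head_edge [(0.67, [0.4872, 0.1052, 0.3179])]
scene cover_edge [(0.64, [0.5237, -0.1591, 0.171])]
scene lower_grip [(0.94, [0.5237, -0.1825, 0.1146]), (0.3, [0.6858, 0.0495, 0.0008])]
scene stand []
top {'fx': 363.5220856737055, 'fy': 363.5220856737055, 'cx': 247.45723152605706, 'cy': 191.0993798733904, 'R': array([[-0.02048989, -0.99921422, -0.03392798],
       [-0.98070811,  0.02668565, -0.19364782],
       [ 0.19440104,  0.02930562, -0.98048428]]), 't': array([-0.11303519,  0.60608828,  1.19875206])}
top upper_grip [(0.57, [0.5093, -0.0622, 0.189])]
top head_edge [(0.71, [0.4888, 0.1034, 0.3148]), (0.67, [0.6965, -0.4243, -0.0])]
top cover_edge [(0.56, [0.5225, -0.1639, 0.1685])]
top lower_grip [(0.97, [0.5232, -0.1806, 0.1156])]
top stand [(0.63, [0.5278, -0.2199, 0.0011])]
0.6 0.022
```

View pics/scene0.png

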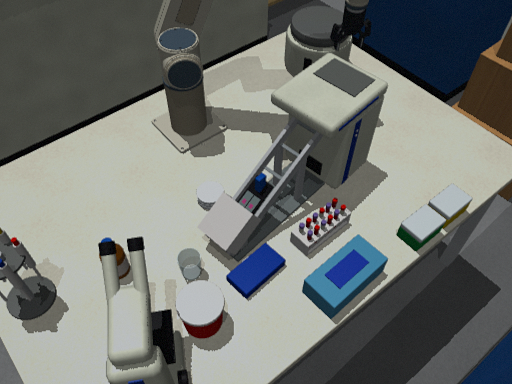

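View pics/top0.png

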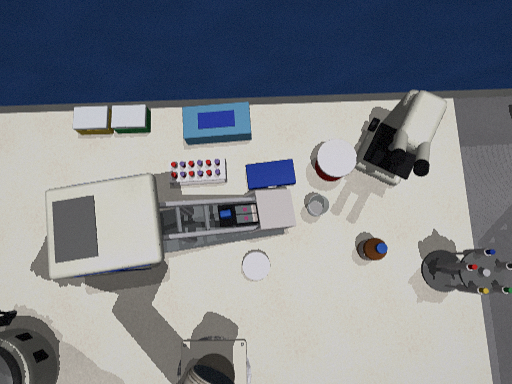

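The stand lies along +y with a slight yaw. The parked carriage with the blue grip shows at about (225,214) in the top view and (260,182) in the scene view. I'll fit the stand's pose next.

```bash
cat > fit.py <<'E'
import numpy as np
from scipy.optimize import least_squares
P=[((0,160),(.5075,-.0621)),((0,160),(.5093,-.0622)),((0,325),(.4872,.1052)),((0,325),(.4888,.1034)),((0,39),(.5237,-.1825)),((0,39),(.5232,-.1806)),((0,0),(.5278,-.2199)),((0,60),(.5225,-.1639)),((0,60),(.5237,-.1591))]
def W(p,y): return np.array([p[0]-np.sin(p[2])*y,p[1]+np.cos(p[2])*y])
f=lambda p: np.ravel([W(p,a[1]/1000)-b for a,b in P])
s=least_squares(f,[.528,-.22,.12]);p=s.x
if __name__=="__main__":
    from rig import bot
    print(p,np.round(s.fun*1000,1))
    for q in (0,.09,.1,.18,.19): print(q,"up",W(p,.160+q*.866),.188+q/2,"low",W(p,.039+q*.866),.118+q/2)
    print(bot.camera_info("wrist"))
E
python3 fit.py
```

```text
[ 0.52887807 -0.22005706  0.12550273] [ 1.4  0.8 -0.4  0.9  1.  -2.8 -0.6 -1.   0.3  1.1  0.8 -0.8  1.1 -0.2
 -1.1  3.4 -2.3 -1.4]
0 up [ 0.50885031 -0.06131548] 0.188 low [ 0.52399631 -0.1813638 ] 0.118
0.09 up [0.49909429 0.01601151] 0.23299999999999998 low [ 0.51424028 -0.10403681] 0.16299999999999998
0.1 up [0.49801028 0.0246034 ] 0.238 low [ 0.51315628 -0.09544492] 0.16799999999999998
0.18 up [0.48933826 0.0933385 ] 0.278 low [ 0.50448426 -0.02670982] 0.208
0.19 up [0.48825426 0.10193039] 0.28300000000000003 low [ 0.50340026 -0.01811793] 0.213
{'fx': 286.49969626284593, 'fy': 286.49969626284593, 'cx': 258.89206090959664, 'cy': 190.71437164419592, 'mount': array([[ 1.73199700e-03, -9.61856843e-01, -2.73547826e-01,
         7.03237507e-02],
       [ 9.99998447e-01,  1.75480235e-03,  1.61308737e-04,
        -2.45262060e-03],
       [ 3.24866455e-04, -2.73547680e-01,  9.61858389e-01,
        -1.20673156e-01],
       [ 0.00000000e+00,  0.00000000e+00,  0.00000000e+00,
         1.00000000e+00]])}
```

>>> apply_moves:
  commands:
    - [0,0,0,0.06,0,0,0]
    - [0,0,0,0.12,0,0,0]
    - [0,0,0,0.18,0,0,0]
    - [0,0,0,0.23,0,0,0]
    - [0,0,0,0.23,0,0,0]

```text
clock: 1.23
tool_pos: [0.2512, 0.5737, 0.4888]
ee_rot: [0.205, 0.979, 0.005, 0.001]
force: [0.1, 0.4, -1.7]
gripper_width: 0.085
```

>>> apply_moves:
  commands:
    - [0,0.021,-0.053,0,0,0,-0.086]
    - [0,0.043,-0.106,0,0,0,-0.172]
    - [0,0.064,-0.159,0,0,0,-0.258]
    - [0,0.086,-0.212,0,0,0,-0.344]
    - [0,0.107,-0.265,0,0,0,-0.43]
    - [0,0.129,-0.318,0,0,0,-0.516]
    - [0,0.15,-0.371,0,0,0,-0.602]
    - [0,0.172,-0.424,0,0,0,-0.688]
    - [0,0.193,-0.477,0,0,0,-0.774]
    - [0,0.215,-0.53,0,0,0,-0.86]
    - [0,0.236,-0.583,0,0,0,-0.947]
    - [0.5,0.258,-0.636,0,0,0,-1.033]

```text
clock: 2.72
tool_pos: [0.5087, -0.0654, 0.4822]
ee_rot: [0.663, 0.749, -0.0, -0.001]
force: [0.2, 1.5, -0.5]
gripper_width: 0.0699
```

>>> apply_moves:
  commands:
    - [0.5,0,0,-0.04,0.15,0.02,0]
    - [0.5,0,0,-0.08,0.297,0.037,0]
    - [0.5,0,0,-0.1,0.297,0.037,0]
    - [0.5,0,0,-0.1,0.297,0.037,0]

```text
clock: 3.22
tool_pos: [0.5074, -0.0636, 0.3807]
ee_rot: [0.655, 0.741, 0.098, -0.114]
force: [-0.4, -0.3, -0.3]
gripper_width: 0.0423
```

Run:
```python
from rig import bot
import cv2
from scipy.spatial.transform import Rotation as R
s=bot.sense(); print(s['clock'],s['tool_pos'],s['joint_pos'],s['gripper_width'],s['force']); print(R.from_quat(s['ee_rot']).as_matrix().round(4))
for c in ["wrist","scene"]:
    im=bot.read_camera(c); cv2.imwrite(f"pics/{c}1.png",im[:,:,::-1])
    for t in ["upper_grip","slides"]+(["head_edge","cover_edge"] if c=="wrist" else []):
        print(c,t,[(r['confidence'],r['location']) for r in bot.tip_of(c,t)][:2])
```

```text
3.225 [ 0.50744995 -0.06362193  0.3807411 ] [-0.29566422  0.17777455  1.69784275  0.27652304  1.40271867 -0.48418126] 0.04230494333661227 [-0.43049172 -0.28638305 -0.34756037]
[[-0.1166  0.9923 -0.0412]
 [ 0.9478  0.1236  0.2939]
 [ 0.2968 -0.0048 -0.9549]]
wrist upper_grip [(0.87, [0.5064, -0.063, 0.1873])]
wrist slides [(0.59, [0.5142, -0.1196, 0.119])]
wrist head_edge [(0.81, [0.4861, 0.1049, 0.3118]), (0.61, [0.5272, -0.1578, 0.1642])]
wrist cover_edge [(0.79, [0.5268, -0.1587, 0.1631])]
scene upper_grip [(0.82, [0.5079, -0.0618, 0.1891]), (0.33, [0.5321, -0.22, 0.0048])]
scene slides [(0.69, [0.5165, -0.1162, 0.116]), (0.17, [0.3521, -0.1464, 0.0023])]
```

View pics/wrist1.png

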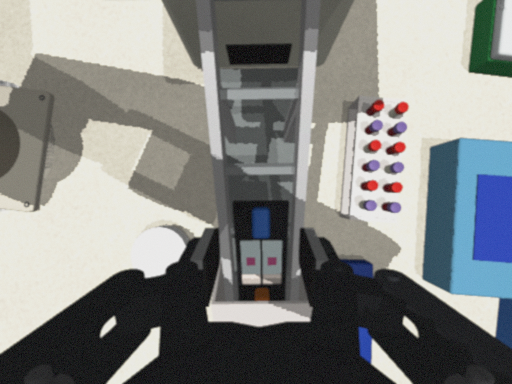

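View pics/scene1.png

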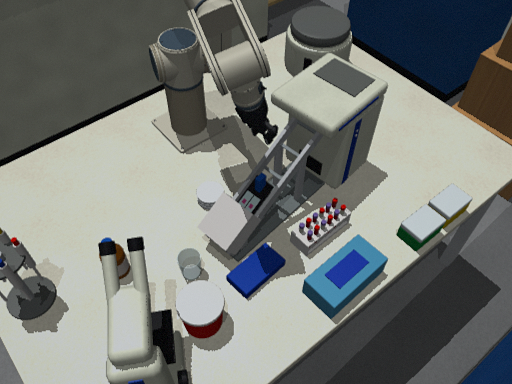

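In the wrist view the blue grip at (261,222) sits centred between the fingers, and the two rails run either side of it. Three estimates agree to about 2 mm, so I'm lowering onto the grip.

>>> apply_moves:
  commands:
    - [0.56,0,0,-0.04,0,0,0]
    - [0.56,0,0,-0.08,0,0,0]
    - [0.56,0,0,-0.11,0,0,0]
    - [0.56,0,0,-0.13,0,0,0]
    - [0.56,0,0,-0.145,0,0,0]
    - [0.56,0,0,-0.145,0,0,0]

```text
clock: 4.38
tool_pos: [0.5084, -0.0633, 0.2378]
ee_rot: [0.654, 0.741, 0.098, -0.112]
force: [-0.1, -0.6, -0.0]
gripper_width: 0.0374
```

Run:
```python
from rig import bot
import cv2
s=bot.sense(); print(s['clock'],s['tool_pos'],s['gripper_width'],s['force'])
for c in ["wrist"]:
    im=bot.read_camera(c); cv2.imwrite(f"pics/{c}2.png",im[:,:,::-1])
    for t in ["upper_grip"]:
        print(c,t,[(r['confidence'],r['location']) for r in bot.tip_of(c,t)][:2])
```

```text
4.375 [ 0.50838721 -0.063295    0.23776973] 0.037366265233305516 [-0.08125367 -0.62026799 -0.02416185]
wrist upper_grip [(0.63, [0.5089, -0.0649, 0.1854])]
```

View pics/wrist2.png

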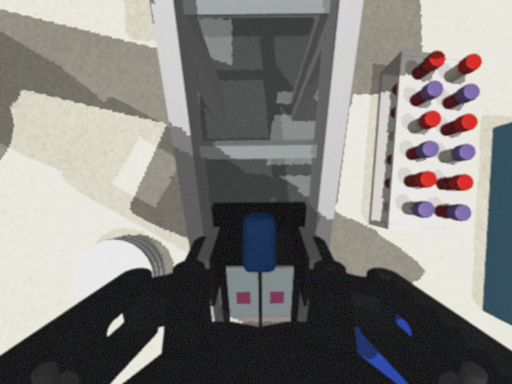

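The blue grip is at about (259,240), midway between the fingers at (200,260) and (320,260), and above its top edge. Next I go down the rest of the way and close.

>>> apply_moves:
  commands:
    - [0.56,0,0,-0.02,0,0,0]
    - [0.56,0,0,-0.035,0,0,0]
    - [0.56,0,0,-0.046,0,0,0]
    - [0.56,0,0,-0.046,0,0,0]
    - [1,0,0,-0.046,0,0,0]
    - [1,0,0,-0.046,0,0,0]
    - [1,0,0,-0.046,0,0,0]
    - [1,0,0,-0.046,0,0,0]

```text
clock: 5.48
tool_pos: [0.5085, -0.0637, 0.1928]
ee_rot: [0.654, 0.742, 0.099, -0.112]
force: [-4.0, -3.1, 6.2]
gripper_width: 0.0189
```

>>> apply_moves:
  commands:
    - [1,-0.0011,0.0086,0.005,0,0,0]
    - [1,-0.0022,0.0172,0.01,0,0,0]
    - [1,-0.0033,0.0258,0.015,0,0,0]
    - [1,-0.0043,0.0344,0.02,0,0,0]
    - [1,-0.0054,0.043,0.025,0,0,0]
    - [1,-0.0065,0.0515,0.03,0,0,0]
    - [1,-0.0076,0.0601,0.035,0,0,0]

```text
clock: 6.35
tool_pos: [0.5004, -0.004, 0.2276]
ee_rot: [0.654, 0.742, 0.098, -0.112]
force: [-5.4, -7.8, 4.6]
gripper_width: 0.0192
```

>>> apply_moves:
  commands:
    - [1,-0.0011,0.0086,0.005,0,0,0]
    - [1,-0.0022,0.0172,0.01,0,0,0]
    - [1,-0.0031,0.0249,0.0145,0,0,0]
    - [1,-0.0031,0.0249,0.0145,0,0,0]
    - [1,-0.0031,0.0249,0.0145,0,0,0]

```text
clock: 6.98
tool_pos: [0.4969, 0.0209, 0.242]
ee_rot: [0.654, 0.742, 0.098, -0.112]
force: [-6.9, -7.6, 6.4]
gripper_width: 0.0189
```

Run:
```python
from rig import bot
import cv2, numpy as np
s=bot.sense(); print(s['clock'],s['tool_pos'],s['gripper_width'],s['force'])
d=np.array(s['tool_pos'])-[0.5085,-0.0637,0.1928]; print("travel",d@[-.1084,.8592,.5],d)
for c in ["scene","top"]:
    im=bot.read_camera(c); cv2.imwrite(f"pics/{c}3.png",cv2.resize(im[120:280,150:350] if c=="scene" else im[150:280,120:320],None,fx=3.5,fy=3.5)[:,:,::-1])
    for t in ["upper_grip","lower_grip"]:
        print(c,t,[(r['confidence'],r['location']) for r in bot.tip_of(c,t)][:2])
```

```text
6.975 [0.49694265 0.02089758 0.24202846] 0.018915284217605632 [-6.93525058 -7.62873188  6.37466628]
travel 0.09855328473454704 [-0.01155735  0.08459758  0.04922846]
scene upper_grip [(0.71, [0.495, 0.0231, 0.2379])]
scene lower_grip [(0.56, [0.5148, -0.1013, 0.1646])]
top upper_grip [(0.79, [0.4971, 0.0213, 0.2347])]
top lower_grip [(0.69, [0.5094, -0.095, 0.1663]), (0.32, [0.4979, 0.0212, 0.2371])]
```

View pics/scene3.png

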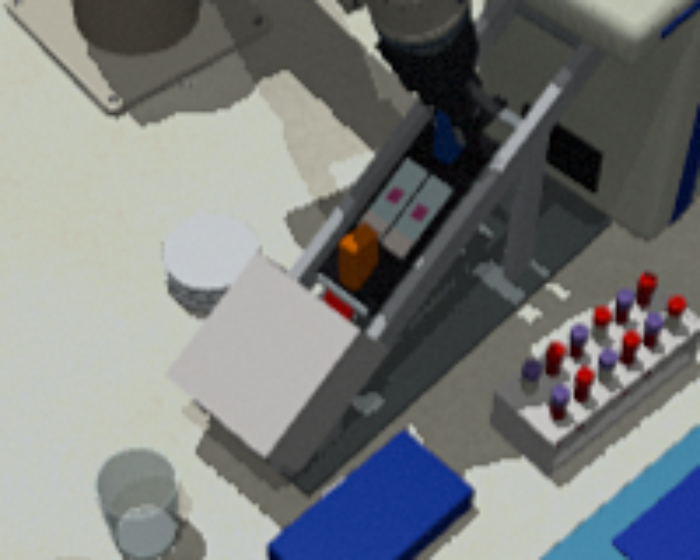

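The crop shows the red pawl at about (340,303) next to the steel rung, and the orange grip free at (357,257). Travel is 0.0985, so I lower gently.

>>> apply_moves:
  commands:
    - [1,0.0002,-0.0017,-0.001,0,0,0]
    - [1,0.0004,-0.0034,-0.002,0,0,0]
    - [1,0.0007,-0.0052,-0.003,0,0,0]
    - [1,0.0008,-0.0064,-0.0037,0,0,0]
    - [1,0.0008,-0.0064,-0.0037,0,0,0]

```text
clock: 7.9
tool_pos: [0.4979, 0.0143, 0.2382]
ee_rot: [0.654, 0.742, 0.098, -0.112]
force: [-6.7, -6.9, 5.6]
gripper_width: 0.019
```

>>> apply_moves:
  commands:
    - [1,0.0001,-0.0009,-0.0005,0,0,0]
    - [1,0.0002,-0.0017,-0.001,0,0,0]
    - [1,0.0002,-0.0017,-0.001,0,0,0]

```text
clock: 8.28
tool_pos: [0.498, 0.0133, 0.2376]
ee_rot: [0.654, 0.742, 0.098, -0.112]
force: [-7.8, -4.2, 8.5]
gripper_width: 0.0192
```

The force shift (y −6.9 to −4.2, z +3) at travel 0.0897 suggests the pawl has taken the load. I'll release now, only partly opened to stay clear of the rails, and back off along the tool axis.

>>> apply_moves:
  commands:
    - [0.56,0,0,0,0,0,0]
    - [0.56,0,0,0,0,0,0]
    - [0.56,0,0,0,0,0,0]
    - [0.56,0,0,0,0,0,0]
    - [0.56,0.0004,-0.003,0.0095,0,0,0]
    - [0.56,0.0012,-0.0088,0.0287,0,0,0]
    - [0.56,0.0025,-0.018,0.057,0,0,0]
    - [0.56,0.004,-0.029,0.0955,0,0,0]
    - [0.56,0.004,-0.029,0.0955,0,0,0]
    - [0.56,0.004,-0.029,0.0955,0,0,0]

```text
clock: 9.52
tool_pos: [0.5027, -0.0156, 0.3325]
ee_rot: [0.654, 0.741, 0.099, -0.112]
force: [0.3, 0.2, -0.3]
gripper_width: 0.0376
```

Run:
```python
from rig import bot
import cv2, numpy as np
s=bot.sense(); print(s['clock'],s['tool_pos'],s['gripper_width'],s['force'])
for c in ["scene","top","wrist"]:
    im=bot.read_camera(c); cv2.imwrite(f"pics/{c}4.png",cv2.resize(im[120:280,150:350] if c=="scene" else im[150:280,120:320],None,fx=3.5,fy=3.5)[:,:,::-1] if c!="wrist" else im[:,:,::-1])
    for t in ["upper_grip","lower_grip"]:
        print(c,t,[(r['confidence'],r['location']) for r in bot.tip_of(c,t)][:2])
```

```text
9.525 [ 0.50271921 -0.01563003  0.33253368] 0.037624106579650256 [ 0.29918401  0.19893182 -0.25197051]
scene upper_grip [(0.72, [0.4983, 0.0151, 0.2355])]
scene lower_grip [(0.9, [0.5132, -0.1089, 0.1605]), (0.31, [0.5202, -0.1605, 0.172])]
top upper_grip [(0.68, [0.5, 0.0126, 0.2285])]
top lower_grip [(0.64, [0.5109, -0.104, 0.1628])]
wrist upper_grip [(0.8, [0.4987, 0.0118, 0.2304])]
wrist lower_grip [(0.7, [0.5118, -0.1031, 0.1649])]
```

View pics/scene4.png

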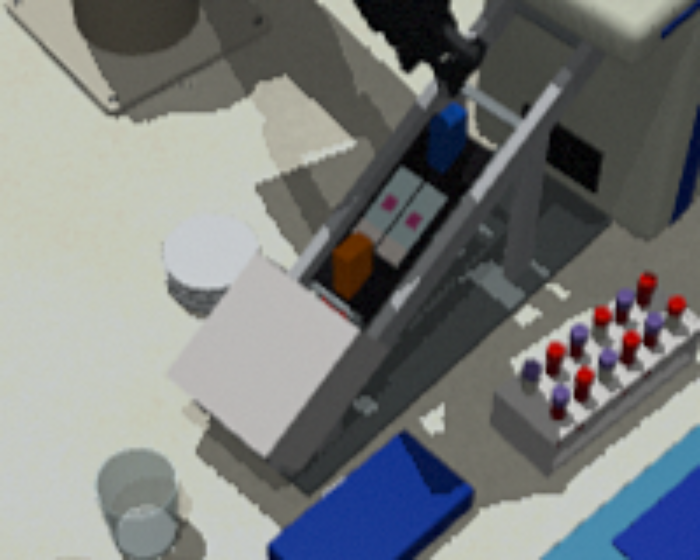

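View pics/wrist4.png

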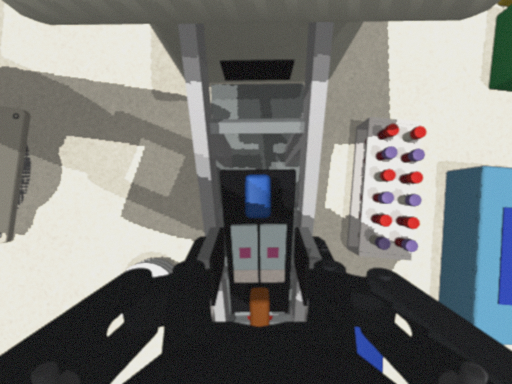

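The carriage rests on rung one: the pawl is tucked against the rung at (335,305) and both grips read a travel of about 0.09. The gripper is clear, with force around 0. On to the orange grip.

>>> apply_moves:
  commands:
    - [0.56,0.005,-0.045,0,0,0,0]
    - [0.56,0.0104,-0.0904,0,0,0,0]
    - [0.56,0.0104,-0.0904,-0.05,0,0,0]
    - [0.56,0.0104,-0.0904,-0.09,0,0,0]
    - [0.56,0.0104,-0.0904,-0.11,0,0,0]
    - [0.56,0.0104,-0.0904,-0.11,0,0,0]

```text
clock: 10.72
tool_pos: [0.5125, -0.1057, 0.2211]
ee_rot: [0.654, 0.741, 0.098, -0.113]
force: [-0.1, -0.6, 0.1]
gripper_width: 0.0378
```

Run:
```python
from rig import bot
import cv2
s=bot.sense(); print(s['clock'],s['tool_pos'],s['gripper_width'],s['force'])
for c in ["wrist","scene"]:
    im=bot.read_camera(c); cv2.imwrite(f"pics/{c}5.png",im[:,:,::-1])
    for t in ["lower_grip"]:
        print(c,t,[(r['confidence'],r['location']) for r in bot.tip_of(c,t)][:2])
```

```text
10.725 [ 0.51245575 -0.10566711  0.22113198] 0.0377839155908455 [-0.05085741 -0.61637332  0.14815763]
wrist lower_grip [(0.61, [0.5121, -0.1066, 0.1652])]
scene lower_grip [(0.66, [0.5139, -0.1077, 0.1562]), (0.21, [0.4976, 0.0186, 0.235])]
```

View pics/wrist5.png

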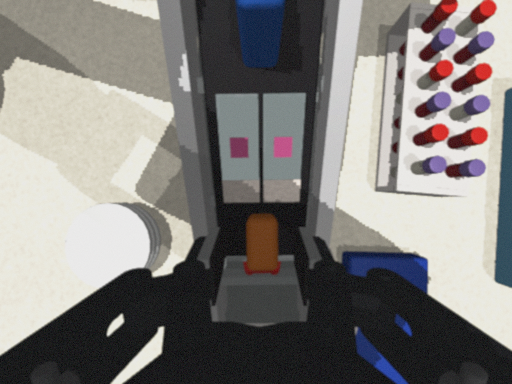

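The orange grip is at (262,243), centred between the fingers, with the slides well ahead at rows 95–200. Next I go down and close.

>>> apply_moves:
  commands:
    - [0.56,0,0,-0.02,0,0,0]
    - [0.56,0,0,-0.038,0,0,0]
    - [0.56,0,0,-0.05,0,0,0]
    - [0.56,0,0,-0.055,0,0,0]
    - [0.56,0,0,-0.055,0,0,0]
    - [1,0,0,-0.055,0,0,0]
    - [1,0,0,-0.055,0,0,0]
    - [1,0,0,-0.055,0,0,0]
    - [1,0,0,-0.055,0,0,0]

```text
clock: 12.05
tool_pos: [0.5142, -0.1061, 0.1682]
ee_rot: [0.654, 0.742, 0.099, -0.111]
force: [4.9, 0.4, 2.3]
gripper_width: 0.0194
```

>>> apply_moves:
  commands:
    - [1,-0.0011,0.0086,0.005,0,0,0]
    - [1,-0.0022,0.0172,0.01,0,0,0]
    - [1,-0.0033,0.0258,0.015,0,0,0]
    - [1,-0.0043,0.0344,0.02,0,0,0]
    - [1,-0.0054,0.043,0.025,0,0,0]
    - [1,-0.0065,0.0515,0.03,0,0,0]
    - [1,-0.0076,0.0601,0.035,0,0,0]

```text
clock: 12.92
tool_pos: [0.5061, -0.0463, 0.203]
ee_rot: [0.654, 0.742, 0.099, -0.111]
force: [3.1, -5.4, 0.8]
gripper_width: 0.0191
```

>>> apply_moves:
  commands:
    - [1,-0.0011,0.0086,0.005,0,0,0]
    - [1,-0.0022,0.0172,0.01,0,0,0]
    - [1,-0.0031,0.0249,0.0145,0,0,0]
    - [1,-0.0031,0.0249,0.0145,0,0,0]
    - [1,-0.0031,0.0249,0.0145,0,0,0]

```text
clock: 13.55
tool_pos: [0.5027, -0.0216, 0.2174]
ee_rot: [0.654, 0.742, 0.098, -0.111]
force: [0.9, -5.1, 5.0]
gripper_width: 0.0192
```

Run:
```python
from rig import bot
import cv2, numpy as np
s=bot.sense(); print(s['clock'],s['tool_pos'],s['gripper_width'],s['force'])
d=np.array(s['tool_pos'])-[0.5142,-0.1061,0.1682]; print("travel",.09+d@[-.1084,.8592,.5],d)
for c in ["scene"]:
    im=bot.read_camera(c); cv2.imwrite(f"pics/{c}6.png",cv2.resize(im[120:280,150:350],None,fx=3.5,fy=3.5)[:,:,::-1])
    for t in ["upper_grip","lower_grip"]:
        print(c,t,[(r['confidence'],r['location']) for r in bot.tip_of(c,t)][:2])
```

```text
13.55 [ 0.50272117 -0.02162022  0.21740185] 0.01923713494812887 [ 0.92079033 -5.12381446  5.04247276]
travel 0.18843025539489333 [-0.01147883  0.08447978  0.04920185]
scene upper_grip [(0.7, [0.4872, 0.1002, 0.2831])]
scene lower_grip [(0.82, [0.5035, -0.0226, 0.2119])]
```

View pics/scene6.png

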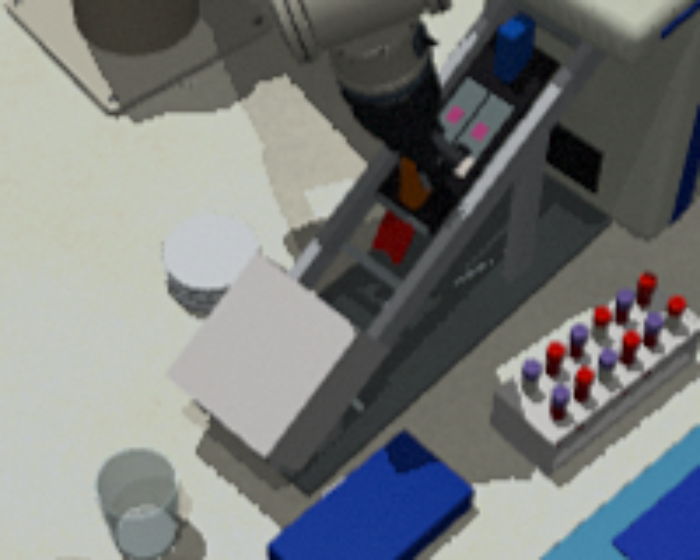

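Travel is 0.188. The red pawl at (393,238) hangs just upslope of the rung at (375,265). I lower gently.

>>> apply_moves:
  commands:
    - [1,0.0002,-0.0017,-0.001,0,0,0]
    - [1,0.0004,-0.0034,-0.002,0,0,0]
    - [1,0.0007,-0.0052,-0.003,0,0,0]
    - [1,0.0008,-0.0064,-0.0037,0,0,0]
    - [1,0.0008,-0.0064,-0.0037,0,0,0]

```text
clock: 14.32
tool_pos: [0.5037, -0.0283, 0.2135]
ee_rot: [0.654, 0.742, 0.098, -0.111]
force: [1.6, -6.4, 4.2]
gripper_width: 0.0193
```

>>> apply_moves:
  commands:
    - [1,0.0001,-0.0009,-0.0005,0,0,0]
    - [1,0.0002,-0.0017,-0.001,0,0,0]
    - [1,0.0002,-0.0017,-0.001,0,0,0]

```text
clock: 14.7
tool_pos: [0.5037, -0.029, 0.2131]
ee_rot: [0.654, 0.742, 0.099, -0.112]
force: [-0.6, -1.0, 9.1]
gripper_width: 0.019
```

The load has moved to the pawl: y force went from −6.4 to −1.0, and the motion stopped short of the command. Next I release and retreat along the tool axis.

>>> apply_moves:
  commands:
    - [0.56,0,0,0,0,0,0]
    - [0.56,0,0,0,0,0,0]
    - [0.56,0,0,0,0,0,0]
    - [0.56,0,0,0,0,0,0]
    - [0.56,0.0004,-0.003,0.0095,0,0,0]
    - [0.56,0.0012,-0.0088,0.0287,0,0,0]
    - [0.56,0.0025,-0.018,0.057,0,0,0]
    - [0.56,0.004,-0.029,0.0955,0,0,0]
    - [0.56,0.005,-0.045,0.15,0,0,0]
    - [0.56,0.005,-0.045,0.15,0,0,0]
    - [0.56,0.005,-0.045,0.15,0,0,0]

```text
clock: 16.08
tool_pos: [0.5084, -0.0742, 0.3625]
ee_rot: [0.654, 0.741, 0.099, -0.112]
force: [-0.3, 0.5, -0.7]
gripper_width: 0.0379
```

Run:
```python
from rig import bot
import cv2
s=bot.sense(); print(s['clock'],s['tool_pos'],s['gripper_width'],s['force'])
for c in ["scene","wrist"]:
    im=bot.read_camera(c); cv2.imwrite(f"pics/{c}7.png",cv2.resize(im[120:280,150:350],None,fx=3.5,fy=3.5)[:,:,::-1] if c=="scene" else im[:,:,::-1])
    for t in ["upper_grip","lower_grip"]:
        print(c,t,[(r['confidence'],r['location']) for r in bot.tip_of(c,t)][:2])
```

```text
16.075 [ 0.50837723 -0.07418891  0.36249204] 0.03785167360711593 [-0.33295383  0.48993418 -0.66859712]
scene upper_grip []
scene lower_grip [(0.77, [0.5066, -0.0274, 0.2059]), (0.54, [0.3974, -0.5369, -0.0043])]
wrist upper_grip [(0.88, [0.4873, 0.0952, 0.2742])]
wrist lower_grip [(0.62, [0.5006, -0.0284, 0.2092])]
```

View pics/scene7.png

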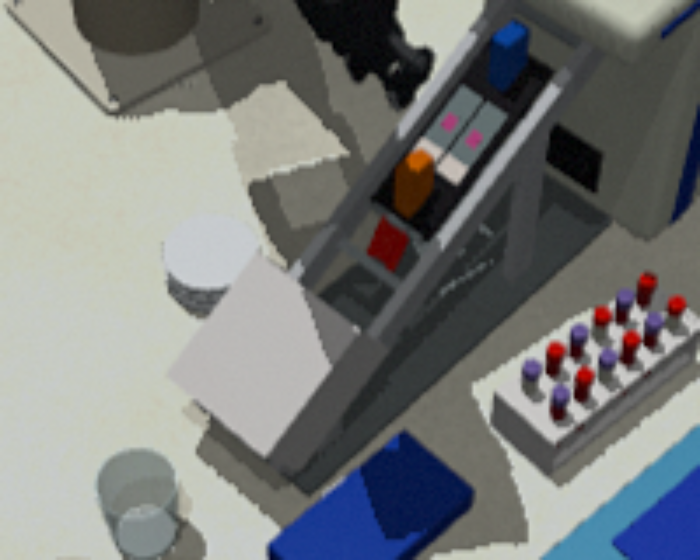

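View pics/wrist7.png

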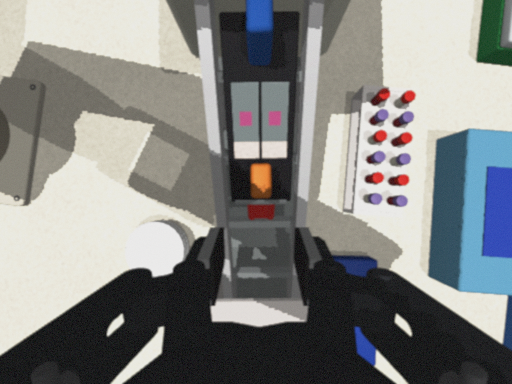

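The carriage hangs on rung two. The red pawl at (388,242) rests against the rung, both grips sit where a travel of 0.18 puts them, and the gripper is clear. I'm handing in.

```bash
python3 -c "
from rig import bot
print(bot.hand_in()); print(bot.sense()['clock'])"
```

```text
the job is handed in; nothing more can be done
None
the job is handed in; nothing more can be done
```

The carriage now hangs by its pawl on the second rung and the gripper is clear. I handed the job in at about 16 s of the 53 s allowed; no verdict is reported.

- **First rung:** I raised the carriage by the blue grip to about 0.0985 m. I kept the tool tilted 17° to hold the wrist camera clear of the scanner head. I then lowered it to about 0.0897 m, where the force moved onto the pawl, and let go completely.
- **Second rung:** I took the orange grip, raised it to about 0.188 m and lowered it until the pawl took the load. Then I opened the gripper and backed about 0.15 m away.
- **Last checks:**
    - Both grips read within about 3 mm of where a travel of 0.180 m puts them.
    - The pawl lies against the second rung, and the force on the tool is near zero (under 1 N).
    - The slides lie flat on the plate. I saw no sign that they were touched or that anything on the bench had moved, but I did not measure the other objects.
- **Misses:** In the last scene picture the detector did not find the blue grip, though the wrist camera did. The scene reading of the orange grip was also a few millimetres off.

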